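Point out the jar that missed its lid

ROBOT

A 6-joint arm with a two-finger parallel gripper is mounted at the origin on the work surface. World frame = base frame: x ahead of the robot, y to its left, z up, the work surface at z = 0. Lengths are in m, angles in rad, forces in N, time in s.
With the tool pointing down it reaches from about 0.3 to 0.75 m from the base axis. Payload 8.5 kg.
Tool frame: the origin (TCP) lies between the finger pads, 19 mm behind the fingertips; this is the grasp point; z points along the fingers, y is the line along which they close (so a half turn about z gives the same grasp; the last joint's range is limited). The gripper opens to 85 mm and grips with 20 to 120 N. Pads are 22 mm wide; open, the fingers measure 114 mm over their backs; the gripper's body (76 mm by 85 mm) begins 54 mm behind the grasp point. The pads swing forward as they close: fully open they stand 13 mm farther back than shut.
Start: joints at [-1.354, 0.381, 1.297, -0, 1.464, -0.215], TCP at [0.23, -0.5, 0.25] pointing down, gripper open.
Joint ranges: [-3.11, 3.11], [-0.89, 2.33], [0.22, 2.48], [-1.42, 4.56], [0.17, 2.85], [-2.88, 2.88]. Speed limits (rad/s): [2.39, 2.39, 3.14, 3.14, 3.14, 3.14].

INTERFACE

Orientations are given as a unit quaternion [x, y, z, w].
In Python, from plant import manip, eyes gives the robot as it stands. The module is installed in compiled form; this text tells all that it offers.
- The arm moves only by the tool move_arm, never from a script. Its argument "moves" is a list of rows, each a list of 5 numbers: the shift along the tool's x, y, z in mm, then the turn about the tool's z in degrees, then the finger opening in mm, from 0 to 85.4. In form: [[dx, dy, dz, twist, grip], ...]. A call has 1 to 5 rows; each row is the pose to reach, as a shift and turn from the pose commanded when the call began, along the tool's axes at that moment; what a row does not reach only later rows make up. A row lasts 1/10 s, in which the tool goes at most 50 mm and 8.59 degrees, less where a joint would pass 70% of its speed; a pose out of reach is approached as far as the arm can. A call with a gripper value outside its range is refused whole. The fingers move at their own pace and stop on an object; "grip_force" is the grip in N (left out, the last holds). Time passes only in rows, so rows that repeat a pose let the fingers close. It gives the time, the measured TCP pose, the force, the opening and the grip force at its end, in the units of the state.
- manip.state(): the state, without advancing time (a new reading comes with each control period).
- eyes.get_image(name): name is "scene" or "side" or "wrist"; returns the picture (400x640x3 uint8, blue, green, red); there is no depth.
- eyes.calibration(name): a dict with "fx", "fy", "cx", "cy" (pixels), "k1" (the pictures are not rectified: a ray, as slopes to the right and down, at radius r is drawn at 1 + k1 r^2 times it, then the intrinsics apply), "origin" and "attitude" of the camera in the world. Camera axes: x right, y up, looking along -z (the intrinsics and any distortion apply to the point x, -y, -z); pixel columns grow to the right and rows downward; lengths in m; the calibration is good to about 2 mm. A picture is of the moment at which its call begins: read the wrist's pose just before it. calibration takes no time and is no camera call; for the wrist camera it gives the pose at the moment of the call.
- manip.finish_job(): hands the job in; it is judged then, once.
The state is a dict: "t": time; "joint_positions": joint angles; "joint_velocities": joint speeds; "tau": joint torques, N m; "eef_pos": TCP position; "eef_rot": TCP orientation; "ft_force": force on the tool from outside, world axes, zero at the start; "ft_torque": the same for the moment, N m; "finger_gap": opening from 0.0 (shut) to 1.0 (fully open); "finger_force": force on a finger pad.
Only numpy, scipy, OpenCV 4.12 (cv2) and the standard library are available. Lean on these libraries where they do the work, as an engineer would, in place of code of your own. Each camera call takes 0.05 s, during which the arm holds its last target. There are 200 camera calls.

TASK

One jar in the tray has missed its lid: with the fingertips, point down at the middle of that jar from a few centimetres above and stay there for two seconds, then point in the same way, for two seconds, at the spare lid on the mat that fits it. Then push the hold lever on the grey box all the way over, away from the robot, so that the tray waits, and move clear. Do not touch, move or lift any jar, lid or other loose thing, and point at no other jar or lid: pass at least 10 cm above them.

Things in the scene. Friction and masses are not known exactly. Their poses are not given: they have to be found in the camera images.
- jar_tray: shallow open steel tray, 190 (x) x 270 (y) x 14 mm high, fixed, floor 4 mm thick; the five jars stand in it at five of six places (2 rows of 3, 84 mm apart in its x, 80 mm in its y). Origin: centre of its underside.
- open_jar: the one dark jar without a lid: 55 mm across, 50 mm high, open at the top with a 47 mm neck; loose, 0.11 kg. Stands in any of the places of the tray. Origin: centre of its underside, z up.
- open_jar_mouth (a point): centre of the open jar's mouth, level with its rim, 50 mm above its underside, z up
- capped_jar1: dark jar like the open one but with its 54 mm bare metal lid screwed on: 53 mm high; loose, in the tray. Origin: centre of its underside.
- capped_jar2: dark jar like the open one but with its 54 mm bare metal lid screwed on: 53 mm high; loose, in the tray. Origin: centre of its underside.
- capped_jar3: dark jar like the open one but with its 54 mm bare metal lid screwed on: 53 mm high; loose, in the tray. Origin: centre of its underside.
- capped_jar4: dark jar like the open one but with its 54 mm bare metal lid screwed on: 53 mm high; loose, in the tray. Origin: centre of its underside.
- lid_mat: black rubber mat, 100 (x) x 300 (y) x 4 mm, fixed; the three spare lids lie on it in a row along its y, about 100 mm apart, in any order. Origin: centre of its underside.
- small_lid: loose bare metal screw lid lying hollow side up, 38 mm across, 16 mm high; too small for the jars. Origin: centre of its underside.
- medium_lid: loose bare metal screw lid lying hollow side up, 54 mm across, 16 mm high; the one that fits: as wide as the lids on the capped jars. Origin: centre of its underside.
- large_lid: loose bare metal screw lid lying hollow side up, 74 mm across, 16 mm high; too large for the jars. Origin: centre of its underside.
- medium_lid_rim (a point): centre of the 54 mm lid, level with its upper rim, 16 mm above its underside, z up
- control_box: grey fixed box, 90 (x) x 100 (y) x 70 mm high, with a 70 x 50 x 25 mm high block on top that holds the lever's hinge. Origin: centre of its underside. Its +x axis points away from the robot (turned up to 0.25 rad) and is the direction in which the lever is pushed over.
- hold_lever (a joint): toggle lever on the control box: 10 mm steel rod with a 26 mm black ball, ball centre 80 mm from the hinge, which lies along the box's y axis 92 mm above the table over the box's origin. 0 rad: leans 0.5 rad from upright towards the robot; 1.0 rad: stop, leans 0.5 rad away from the robot. Starts at 0 to 0.15; light friction (about 1 N at the ball), stays where it is left.
- hold_lever_tip (a point): centre of the ball at the end of the hold lever (162 mm above the table at 0 and at 1.0 rad, 172 mm half way)
- bowl: white mixing bowl, 160 mm across, 75 mm high; a loose bystander. Origin: on its underside.
- spatula: spatula lying on the table; a loose bystander. Origin: on its underside.
- bottle: closed amber bottle, 60 mm across, 150 mm high; a loose bystander. Origin: on its underside.
- beaker: white plastic beaker, 74 mm across, 100 mm high; a loose bystander. Origin: on its underside.
- brush: brush lying on the table; a loose bystander. Origin: on its underside.
There are look-alikes about, which are no part of the job. There is more than one size of the control_box; the one meant has the size given above.

How it is judged:
By the outcome, as a careful person would: the job done as asked, in the order asked, and still so for the second after the job is handed in, with the robot touching nothing.
It also fails if it takes over 61 s, if anything falls off the work surface, if the arm or the gripper's body presses on something with over 40 N, if the wrist force passes 120 N, or if a joint passes its speed limit or range.

## Working session

There is one attempt and no reset: what is moved stays moved. The work goes in short steps, Python scripts to look and compute and a tool call to move; the robot and the scene stay as the last step left them, time stands still between calls to the robot, and variables do not carry over. Pictures are saved under pics/ and viewed, at most 10 in all, crops included, and the job is handed in when it is done.

Besides the shell and the picture viewer there is one more tool, called after "Call:" by a JSON object that holds its "op" and its "data". move_arm: Moves the arm, as the interface text tells. Its arguments: {"type":"object","properties":{"moves":{"type":"array"},"grip_force":{"type":"number"}},"required":["moves"]}

```bash
mkdir -p pics; cat > h.py <<'E'
import numpy as np, cv2
from plant import manip, eyes
from scipy.spatial.transform import Rotation as R
def att(c):
    a=np.array(c['attitude'],float)
    return a if a.shape==(3,3) else R.from_quat(a).as_matrix()
def ray(c,u,v):
    x=(u-c['cx'])/c['fx'];y=(v-c['cy'])/c['fy'];X,Y=x,y
    for _ in range(20):
        s=1+c['k1']*(X*X+Y*Y);X,Y=x/s,y/s
    return np.array(c['origin']),att(c)@np.array([X,-Y,-1])
def onz(c,u,v,z):
    o,d=ray(c,u,v);return o+d*(z-o[2])/d[2]
def proj(c,p):
    q=att(c).T@(np.array(p)-c['origin']);X,Y=q[0]/-q[2],-q[1]/-q[2]
    s=1+c['k1']*(X*X+Y*Y);return np.array([c['cx']+c['fx']*X*s,c['cy']+c['fy']*Y*s])
E
python3 - <<'E'
from h import *
for n in ("scene","side"):
    print(n,eyes.calibration(n)); cv2.imwrite(f"pics/{n}0.png",eyes.get_image(n))
print(manip.state())
E
```

```text
scene {'fx': 426.0673307700488, 'fy': 426.0673307700488, 'cx': 311.3011583721941, 'cy': 199.53538368116747, 'k1': 0.03129203829175689, 'origin': array([ 1.2773317 , -0.2155637 ,  1.37289445]), 'attitude': array([0.21288372, 0.15660239, 0.57027922, 0.77777749])}
side {'fx': 453.10005240508394, 'fy': 453.10005240508394, 'cx': 325.4438115086486, 'cy': 195.01913961290748, 'k1': -0.007539259288556726, 'origin': array([0.37358423, 0.93657008, 0.98874859]), 'attitude': array([-0.03971219,  0.39650305,  0.91307549, -0.08661078])}
{'t': 0.1, 'joint_positions': array([-1.35431279e+00,  3.81157395e-01,  1.29816689e+00, -1.31311819e-05,
        1.46359163e+00, -2.15306710e-01]), 'joint_velocities': array([ 0.00114248, -0.00165915, -0.00153898,  0.00134917,  0.00094728,
        0.00175791]), 'tau': array([ 4.85466822e-03, -4.49220943e+01, -2.31656080e+01, -1.09020314e-04,
        3.63465362e-03, -2.07789020e-05]), 'eef_pos': array([ 0.23011349, -0.49928861,  0.24946415]), 'eef_rot': array([ 9.76784666e-01,  2.14222499e-01, -6.91674206e-06, -6.61626522e-04]), 'ft_force': array([-0.01563612, -0.06042298,  0.44806309]), 'ft_torque': array([ 0.06223138, -0.03728117,  0.03043682]), 'finger_force': 0.0, 'finger_gap': 1.0034523648346405}
```

View pics/scene0.png

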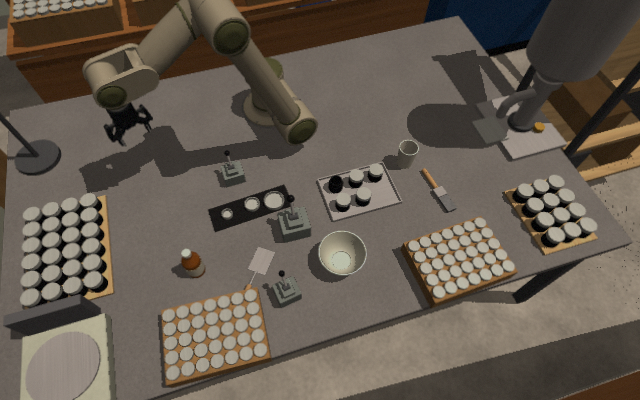

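View pics/side0.png

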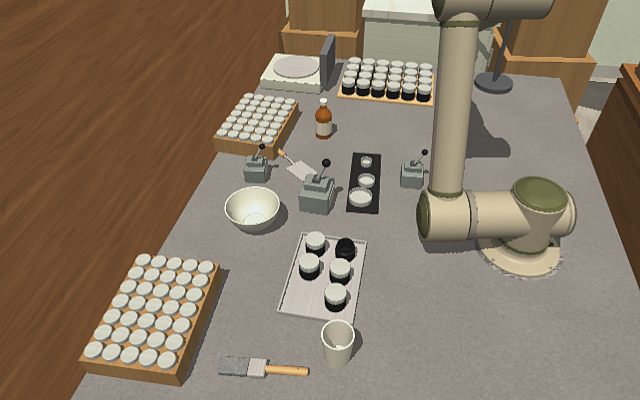

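The scene view shows the tray at about (360,190), with a dark open jar at (336,184) and lidded jars at (356,178), (375,172), (344,201) and (363,197). The mat's lids are at (227,214), (252,204) and (274,200). There are three lever boxes, at (232,172), (293,222) and (287,290). In the side view the same boxes are at (412,173), (317,193) and (256,168), and the open jar is at (345,248).

Candidates:
- **Jar:** only (336,184) is dark on top.
- **Lid:** the three on the mat, where the middle one looks medium.
- **Box:** the three above, to be settled by measured size.

Next is a close crop.

```bash
python3 - <<'E'
from h import *
a=cv2.imread("pics/scene0.png")[145:310,200:400];b=cv2.imread("pics/side0.png")[140:290,230:430]
cv2.imwrite("pics/c1.png",cv2.resize(a[:150],None,fx=4,fy=4,interpolation=cv2.INTER_CUBIC))
cv2.imwrite("pics/c2.png",cv2.resize(b,None,fx=4,fy=4,interpolation=cv2.INTER_CUBIC))
E
```

```text
(no output)
```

View pics/c1.png

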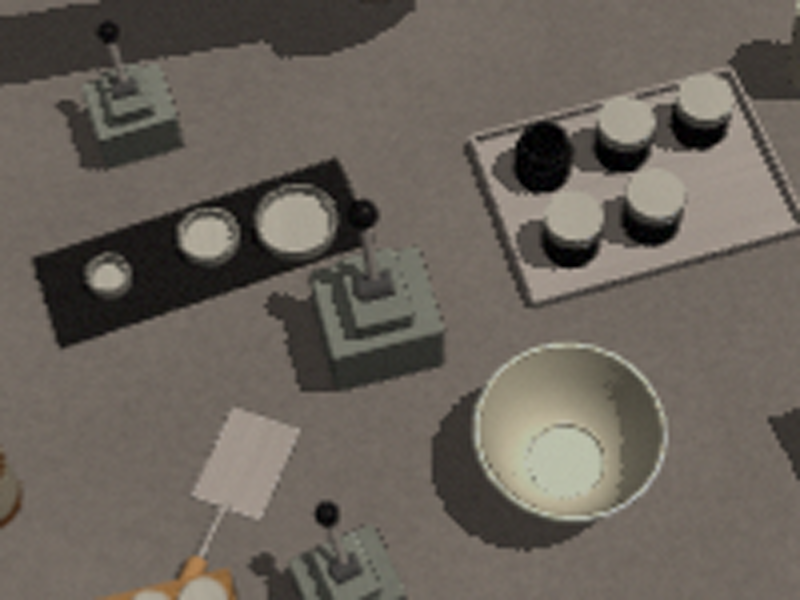

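View pics/c2.png

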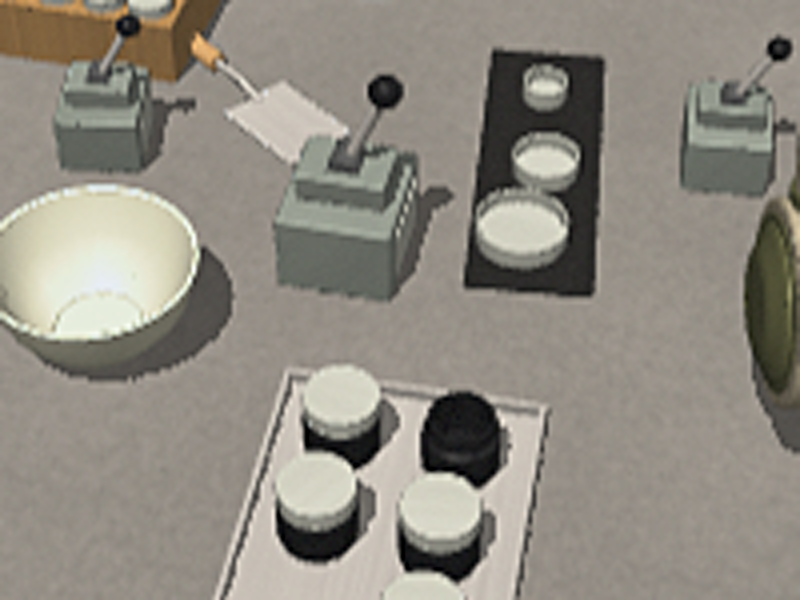

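```bash
python3 - <<'E'
from h import *
S=eyes.calibration("scene");D=eyes.calibration("side")
f=lambda p:(p[0]/4+200-.375,p[1]/4+145-.375); g=lambda p:(p[0]/4+230-.375,p[1]/4+140-.375)
def tri(p,q):
    o1,d1=ray(S,*f(p));o2,d2=ray(D,*g(q))
    A=np.stack([d1,-d2],1);s=np.linalg.lstsq(A,o2-o1,rcond=None)[0]
    a,b=o1+d1*s[0],o2+d2*s[1];return np.round((a+b)/2,4),round(np.linalg.norm(a-b),4)
print("balls",tri((363,214),(385,91)),tri((108,32),(779,48)),tri((327,515),(127,26)))
print("medium",tri((208,236),(546,155)),"mouth",tri((545,142),(462,413)))
# blobs of bright lids at plane heights
for n,c,im in (("scene",S,cv2.imread("pics/scene0.png")),("side",D,cv2.imread("pics/side0.png"))):
    h=f if n=="scene" else g
    P={"scene":[("J",(626,122)),("J",(704,98)),("J",(574,216)),("J",(655,194)),("L",(208,236)),("L",(108,272)),("L",(296,219))],
       "side":[("J",(343,399)),("J",(317,486)),("J",(441,509)),("L",(546,153)),("L",(545,84)),("L",(522,220))]}[n]
    for k,p in P: print(n,k,np.round(onz(c,*h(p),.057 if k=="J" else .020),3))
e=lambda a,b,z,c,h:round(np.linalg.norm(onz(c,*h(a),z)-onz(c,*h(b),z)),3)
print("widths scene base main/near",e((337,389),(443,364),0,S,f),e((107,168),(183,147),0,S,f))
print("side base main/near/far",e((279,281),(390,297),0,D,g),e((682,182),(769,192),0,D,g),e((59,165),(147,171),0,D,g))
print("side lens: y axis dir",onz(S,*f((337,389)),0),onz(S,*f((443,364)),0))
print("lid diam",e((178,236),(239,236),.02,S,f),e((255,219),(338,219),.02,S,f),e((84,274),(133,274),.02,S,f))
print("tray corners",*[np.round(onz(S,*f(p),.014),3) for p in((470,140),(733,70),(533,303))])
E
```

```text
balls (array([ 0.5688, -0.0655,  0.1649]), np.float64(0.0008)) (array([ 0.2869, -0.2283,  0.1208]), np.float64(0.0004)) (array([ 0.7957, -0.1614,  0.1213]), np.float64(0.0014))
medium (array([ 0.4596, -0.1898,  0.0148]), np.float64(0.0009)) mouth (array([0.4786, 0.1303, 0.0528]), np.float64(0.0002))
scene J [0.483 0.208 0.057]
scene J [0.48  0.287 0.057]
scene J [0.564 0.128 0.057]
scene J [0.564 0.206 0.057]
scene L [ 0.463 -0.19   0.02 ]
scene L [ 0.473 -0.285  0.02 ]
scene L [ 0.47  -0.108  0.02 ]
side J [0.56  0.137 0.057]
side J [0.561 0.213 0.057]
side J [0.478 0.217 0.057]
side L [ 0.459 -0.187  0.02 ]
side L [ 0.471 -0.276  0.02 ]
side L [ 0.468 -0.104  0.02 ]
widths scene base main/near 0.097 0.074
side base main/near/far 0.088 0.07 0.074
side lens: y axis dir [ 0.63790073 -0.1169163   0.        ] [ 0.64278472 -0.02024167  0.        ]
lid diam 0.056 0.077 0.044
tray corners [0.432 0.073 0.014] [0.431 0.343 0.014] [0.616 0.073 0.014]
```

Measured results:
- **Box:** the middle one has its ball at z≈0.163 and a base of about 0.09 x 0.097 m, so it matches. The other two are smaller (0.07 m, ball at 0.12).
- **Mouth:** about (0.480, 0.131, 0.054).
- **Medium lid:** 56 mm as measured, centred at about (0.461, -0.189).

I'll go in high with the fingers shut.

Call:
{"op": "move_arm", "data": {"moves": [[35,-33,0,8,0],[70,-67,0,16,0],[105,-100,0,24.7,0],[140,-134,0,24.7,0],[176,-168,0,24.7,0]], "grip_force": 40}}

```text
t: 0.6
eef_pos: [0.3198, -0.2713, 0.2498]
eef_rot: [1.0, -0.0, -0.0, -0.0]
ft_force: [1.1, 0.1, -0.1]
finger_gap: 0.138
finger_force: 0.0
```

Call:
{"op": "move_arm", "data": {"moves": [[18,-45,0,0,0],[36,-90,0,0,0],[54,-135,0,0,0],[72,-180,0,0,0],[90,-225,0,0,0]]}}

```text
t: 1.1
eef_pos: [0.4097, -0.0462, 0.25]
eef_rot: [1.0, 0.0, 0.0, 0.0]
ft_force: [0.1, 0.1, 0.3]
finger_gap: -0.005
finger_force: 0.0
```

Call:
{"op": "move_arm", "data": {"moves": [[18,-45,0,0,0],[36,-90,0,0,0],[54,-135,0,0,0],[71,-179,0,0,0],[71,-179,0,0,0]]}}

```text
t: 1.6
eef_pos: [0.4811, 0.1351, 0.2494]
eef_rot: [1.0, 0.003, -0.0, -0.001]
ft_force: [0.3, -1.4, -0.1]
finger_gap: -0.001
finger_force: 0.0
```

```bash
python3 - <<'E'
from h import *
im=eyes.get_image("wrist");c=eyes.calibration("wrist");print(manip.state()['eef_pos'],c)
print("pred mouth px",proj(c,(.48,.131,.054)))
cv2.imwrite("pics/w1.png",im)
E
```

```text
[0.48046617 0.13293905 0.24930948] {'fx': 351.60784565238083, 'fy': 351.60784565238083, 'cx': 318.32440819058627, 'cy': 199.39218287863375, 'k1': -0.030408815751984796, 'origin': array([0.56359606, 0.13402308, 0.3728557 ]), 'attitude': array([-0.11688645,  0.11621767, -0.69545187,  0.6994124 ])}
pred mouth px [321.04628732 173.07529374]
```

View pics/w1.png

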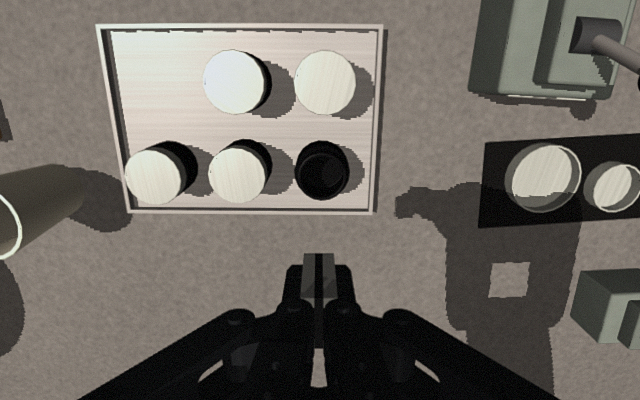

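The wrist view shows the empty dark mouth at (322,171), against a predicted (321,173), and lids on the other four jars. Descending.

Call:
{"op": "move_arm", "data": {"moves": [[0,1,40,0,0],[0,1,80,0,0],[0,1,120,0,0],[0,1,137,0,0],[0,1,137,0,0]]}}

```text
t: 2.15
eef_pos: [0.479, 0.1287, 0.111]
eef_rot: [1.0, -0.0, -0.003, 0.0]
ft_force: [0.7, -0.3, 0.4]
finger_gap: -0.001
finger_force: 0.0
```

Call:
{"op": "move_arm", "data": {"moves": [[0,0,0,0,0],[0,0,0,0,0],[0,0,0,0,0],[0,0,0,0,0],[0,0,0,0,0]]}}

```text
t: 2.65
eef_pos: [0.4805, 0.1299, 0.1135]
eef_rot: [1.0, 0.0, 0.0, -0.0]
ft_force: [-0.8, 0.1, 0.4]
finger_gap: 0.004
finger_force: 0.0
```

Call:
{"op": "move_arm", "data": {"moves": [[0,0,0,0,0],[0,0,0,0,0],[0,0,0,0,0],[0,0,0,0,0],[0,0,0,0,0]]}}

```text
t: 3.15
eef_pos: [0.4804, 0.1299, 0.113]
eef_rot: [1.0, 0.0, -0.0, -0.0]
ft_force: [0.2, 0.3, 0.6]
finger_gap: -0.003
finger_force: 0.0
```

Call:
{"op": "move_arm", "data": {"moves": [[0,0,0,0,0],[0,0,0,0,0],[0,0,0,0,0],[0,0,0,0,0],[0,0,0,0,0]]}}

```text
t: 3.65
eef_pos: [0.4804, 0.1298, 0.113]
eef_rot: [1.0, 0.0, -0.0, -0.0]
ft_force: [0.0, -0.8, -0.3]
finger_gap: 0.001
finger_force: 0.0
```

Call:
{"op": "move_arm", "data": {"moves": [[0,0,0,0,0],[0,0,0,0,0],[0,0,0,0,0],[0,0,0,0,0],[0,0,0,0,0]]}}

```text
t: 4.15
eef_pos: [0.4804, 0.1298, 0.113]
eef_rot: [1.0, 0.0, -0.0, -0.0]
ft_force: [-0.2, 0.2, 0.7]
finger_gap: 0.003
finger_force: 0.0
```

Call:
{"op": "move_arm", "data": {"moves": [[0,0,0,0,0],[0,0,0,0,0],[0,0,0,0,0],[0,0,0,0,0],[0,0,0,0,0]]}}

```text
t: 4.65
eef_pos: [0.4804, 0.1298, 0.113]
eef_rot: [1.0, 0.0, -0.0, -0.0]
ft_force: [-0.4, -0.9, 0.6]
finger_gap: -0.001
finger_force: 0.0
```

```bash
python3 - <<'E'
from h import *
print(manip.state()['eef_pos'])
im=eyes.get_image("side")[140:290,230:430];cv2.imwrite("pics/s2.png",cv2.resize(im,None,fx=4,fy=4,interpolation=cv2.INTER_CUBIC))
E
```

```text
[0.48043554 0.12984612 0.11301618]
```

View pics/s2.png

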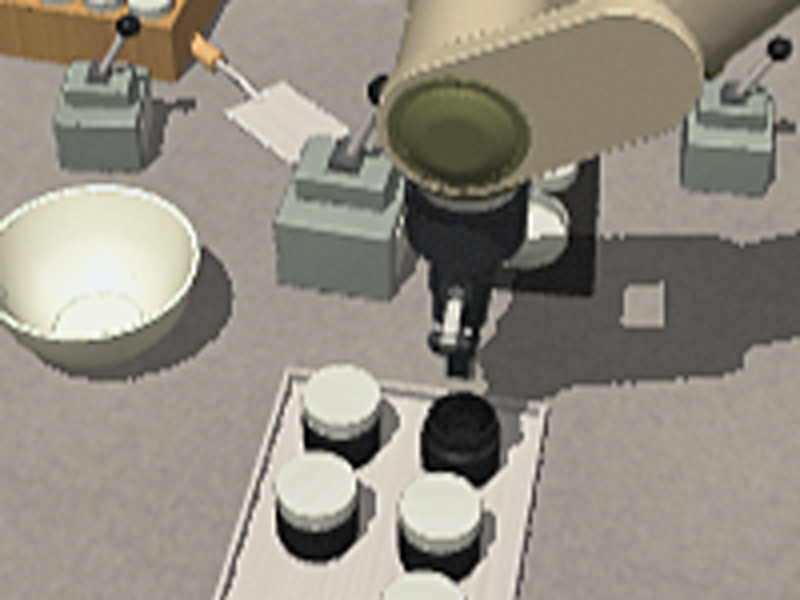

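The side view shows the shut fingertips at (460,375), hanging just above the open jar's mouth at (462,412) with nothing touched. I'll hold a little longer, rise, and cross to the lid.

Call:
{"op": "move_arm", "data": {"moves": [[0,0,0,0,0],[0,0,0,0,0],[0,0,-45,0,0],[0,0,-90,0,0],[0,0,-137,0,0]]}}

```text
t: 5.2
eef_pos: [0.48, 0.1298, 0.2516]
eef_rot: [1.0, 0.0, -0.0, 0.0]
ft_force: [1.1, -0.5, -0.2]
finger_gap: -0.002
finger_force: 0.0
```

Call:
{"op": "move_arm", "data": {"moves": [[-3,45,0,0,0],[-6,90,0,0,0],[-9,135,0,0,0],[-12,180,0,0,0],[-14,225,0,0,0]]}}

```text
t: 5.7
eef_pos: [0.466, -0.0968, 0.2502]
eef_rot: [1.0, 0.0, 0.0, 0.0]
ft_force: [1.1, 0.1, -0.4]
finger_gap: -0.003
finger_force: 0.0
```

Call:
{"op": "move_arm", "data": {"moves": [[-2,45,0,0,0],[-5,94,0,0,0],[-5,94,0,0,0],[-5,94,0,0,0],[-5,94,0,0,0]]}}

```text
t: 6.2
eef_pos: [0.4616, -0.1882, 0.25]
eef_rot: [1.0, 0.001, -0.0, -0.0]
ft_force: [0.4, 0.3, 0.1]
finger_gap: 0.001
finger_force: 0.0
```

```bash
python3 - <<'E'
from h import *
im=eyes.get_image("wrist");c=eyes.calibration("wrist");print(manip.state()['eef_pos'])
p=proj(c,(.461,-.189,.020));print("pred",p)
g=cv2.cvtColor(im,cv2.COLOR_BGR2GRAY);m=(g>110).astype('uint8')
for k in cv2.findContours(m,cv2.RETR_EXTERNAL,cv2.CHAIN_APPROX_NONE)[0]:
    if cv2.contourArea(k)>500:
        q,r=cv2.minEnclosingCircle(k);print(np.round(q),round(r,1),onz(c,*q,.02).round(4),"area",cv2.contourArea(k))
cv2.imwrite("pics/w2.png",im)
E
```

```text
[ 0.46170001 -0.18796429  0.25011782]
pred [319.97434424 164.9632364 ]
[370. 295.] 25.0 [ 0.3051 -0.248   0.02  ] area 531.0
[480. 266.] 20.7 [ 0.3427 -0.3725  0.02  ] area 791.5
[316. 167.] 26.5 [ 0.4587 -0.1854  0.02  ] area 2062.0
[410. 154.] 19.6 [ 0.4726 -0.2805  0.02  ] area 1097.0
[237. 158.] 37.2 [ 0.4678 -0.1042  0.02  ] area 3947.0
[216.  27.] 28.6 [ 0.5906 -0.0925  0.02  ] area 833.5
[320. 200.] 376.7 [ 0.4234 -0.1887  0.02  ] area 152781.5
```

View pics/w2.png

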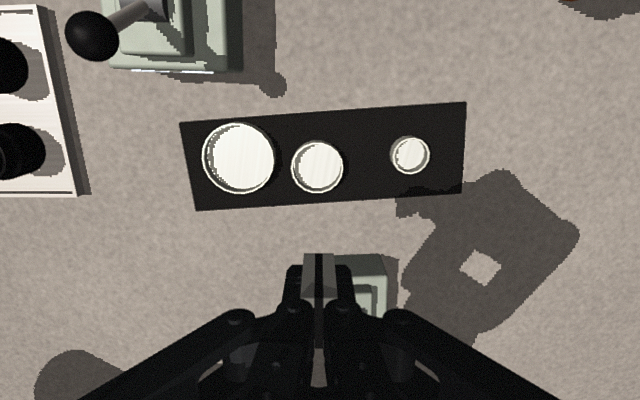

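The wrist view shows the medium lid (radius 26 px) at (317,167), between the large one at (237,158) and the small one at (410,154). That puts it at (0.460, -0.187). Descending.

Call:
{"op": "move_arm", "data": {"moves": [[-1,-1,43,0,0],[-2,-1,86,0,0],[-2,-1,129,0,0],[-2,-1,171,0,0],[-2,-1,171,0,0]]}}

```text
t: 6.75
eef_pos: [0.4579, -0.1856, 0.0755]
eef_rot: [1.0, 0.001, -0.004, -0.003]
ft_force: [-0.2, -0.1, 0.5]
finger_gap: 0.001
finger_force: 0.0
```

Call:
{"op": "move_arm", "data": {"moves": [[0,0,0,0,0],[0,0,0,0,0],[0,0,0,0,0],[0,0,0,0,0],[0,0,0,0,0]]}}

```text
t: 7.25
eef_pos: [0.4599, -0.1883, 0.0798]
eef_rot: [1.0, 0.0, 0.001, 0.0]
ft_force: [-1.0, 0.4, 0.1]
finger_gap: -0.001
finger_force: 0.0
```

Call:
{"op": "move_arm", "data": {"moves": [[0,0,0,0,0],[0,0,0,0,0],[0,0,0,0,0],[0,0,0,0,0],[0,0,0,0,0]]}}

```text
t: 7.75
eef_pos: [0.4596, -0.1882, 0.079]
eef_rot: [1.0, 0.0, -0.0, -0.0]
ft_force: [0.1, 0.4, 0.2]
finger_gap: -0.003
finger_force: 0.0
```

Call:
{"op": "move_arm", "data": {"moves": [[0,0,0,0,0],[0,0,0,0,0],[0,0,0,0,0],[0,0,0,0,0],[0,0,0,0,0]]}}

```text
t: 8.25
eef_pos: [0.4596, -0.1882, 0.079]
eef_rot: [1.0, 0.0, -0.0, -0.0]
ft_force: [0.3, -0.5, -0.2]
finger_gap: -0.002
finger_force: 0.0
```

Call:
{"op": "move_arm", "data": {"moves": [[0,0,0,0,0],[0,0,0,0,0],[0,0,0,0,0],[0,0,0,0,0],[0,0,0,0,0]]}}

```text
t: 8.75
eef_pos: [0.4597, -0.1882, 0.079]
eef_rot: [1.0, 0.0, 0.0, 0.0]
ft_force: [0.1, 0.2, -0.2]
finger_gap: 0.001
finger_force: 0.0
```

Call:
{"op": "move_arm", "data": {"moves": [[0,0,0,0,0],[0,0,0,0,0],[0,0,0,0,0],[0,0,0,0,0],[0,0,0,0,0]]}}

```text
t: 9.25
eef_pos: [0.4597, -0.1882, 0.079]
eef_rot: [1.0, 0.0, -0.0, -0.0]
ft_force: [-1.0, 0.8, -0.2]
finger_gap: -0.002
finger_force: 0.0
```

Call:
{"op": "move_arm", "data": {"moves": [[0,0,0,0,0],[0,0,-45,0,0],[0,0,-90,0,0],[0,0,-135,0,0],[0,0,-171,0,0]]}}

```text
t: 9.75
eef_pos: [0.4596, -0.1881, 0.2528]
eef_rot: [1.0, 0.0, 0.001, 0.001]
ft_force: [0.1, -0.5, -0.6]
finger_gap: 0.001
finger_force: 0.0
```

Both pointings held for more than 2 s. Next I go high to the robot side of the lever ball and lower there, with the tips staying at 0.15.

Call:
{"op": "move_arm", "data": {"moves": [[20,-41,0,0,0],[40,-82,0,0,0],[60,-123,0,0,0],[60,-123,0,0,0],[60,-123,40,0,0]]}}

```text
t: 10.25
eef_pos: [0.5218, -0.0647, 0.2133]
eef_rot: [1.0, 0.002, 0.005, 0.002]
ft_force: [0.9, -0.3, -0.9]
finger_gap: 0.003
finger_force: 0.0
```

Call:
{"op": "move_arm", "data": {"moves": [[0,0,20,0,0],[0,0,41,0,0],[0,0,41,0,0],[0,0,41,0,0],[0,0,41,0,0]]}}

```text
t: 10.75
eef_pos: [0.52, -0.0655, 0.1702]
eef_rot: [1.0, 0.0, 0.001, 0.0]
ft_force: [-1.2, -0.1, 0.4]
finger_gap: -0.005
finger_force: 0.0
```

```bash
python3 - <<'E'
from h import *
print(manip.state()['eef_pos'])
im=eyes.get_image("scene")[150:270,200:360];cv2.imwrite("pics/s3.png",cv2.resize(im,None,fx=5,fy=5,interpolation=cv2.INTER_CUBIC))
E
```

```text
[ 0.5200138  -0.06552701  0.1702474 ]
```

View pics/s3.png

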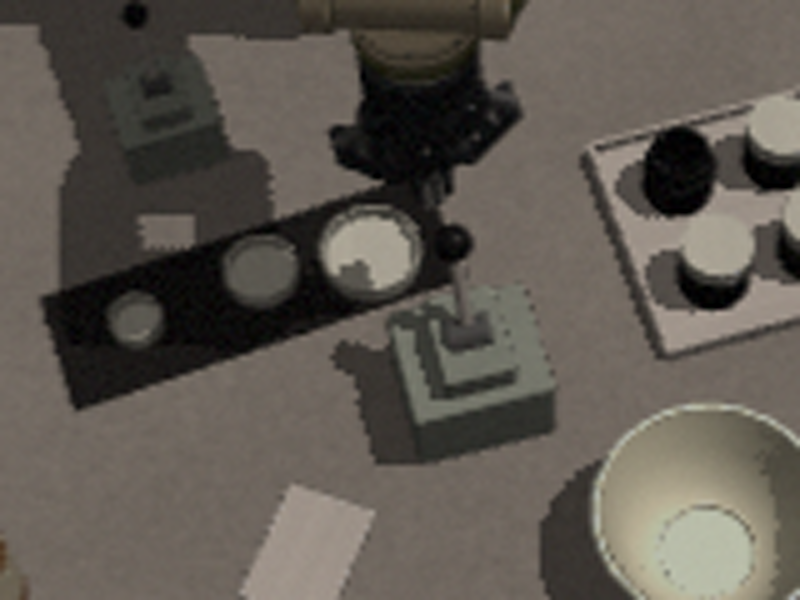

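The view shows the fingertips at (435,185), on the robot's side of the ball at (455,242), with the lids undisturbed. Pushing.

Call:
{"op": "move_arm", "data": {"moves": [[10,0,0,0,0],[20,0,0,0,0],[30,1,0,0,0],[40,1,0,0,0],[50,2,0,0,0]]}}

```text
t: 11.3
eef_pos: [0.5705, -0.067, 0.1689]
eef_rot: [1.0, 0.0, -0.0, -0.0]
ft_force: [-1.9, -0.1, 0.4]
finger_gap: -0.001
finger_force: 0.5
```

Call:
{"op": "move_arm", "data": {"moves": [[9,1,0,0,0],[18,1,0,0,0],[27,2,0,0,0],[36,2,0,0,0],[42,2,0,0,0]]}}

```text
t: 11.8
eef_pos: [0.6123, -0.0691, 0.1688]
eef_rot: [1.0, 0.0, -0.0, -0.0]
ft_force: [-0.3, 0.3, -0.7]
finger_gap: 0.001
finger_force: 0.5
```

Call:
{"op": "move_arm", "data": {"moves": [[2,0,0,0,0],[4,0,0,0,0],[6,0,0,0,0],[6,0,0,0,0],[6,0,0,0,0]]}}

```text
t: 12.3
eef_pos: [0.6136, -0.069, 0.1686]
eef_rot: [1.0, 0.0, -0.006, -0.0]
ft_force: [-22.5, -1.5, 6.9]
finger_gap: 0.003
finger_force: 10.9
```

A rise to 22 N and a halt at x = 0.614 show the lever is on its stop. Backing off, rising, and looking.

Call:
{"op": "move_arm", "data": {"moves": [[-12,0,0,0,0],[-30,0,0,0,0],[-50,0,0,0,0],[-50,0,-40,0,0],[-50,0,-80,0,0]]}}

```text
t: 12.8
eef_pos: [0.5668, -0.0689, 0.2497]
eef_rot: [1.0, 0.0, -0.001, -0.0]
ft_force: [1.8, -0.9, 0.9]
finger_gap: -0.001
finger_force: 0.0
```

Call:
{"op": "move_arm", "data": {"moves": [[-30,0,-30,0,0],[-60,0,-60,0,0],[-90,0,-60,0,0],[-120,0,-60,0,0],[-120,0,-60,0,0]]}}

```text
t: 13.3
eef_pos: [0.4453, -0.0688, 0.31]
eef_rot: [1.0, 0.0, 0.001, 0.0]
ft_force: [-0.3, -0.2, -0.4]
finger_gap: -0.003
finger_force: 0.0
```

```bash
python3 - <<'E'
from h import *
s=manip.state();print(s['eef_pos'],s['ft_force'])
S=eyes.calibration("scene")
for yaw in (0,-.05):
  for x0 in(.600,.607): print(proj(S,(x0+.038,-.068,.162)))
a=eyes.get_image("scene")[150:270,200:420];b=eyes.get_image("side")[140:260,220:440]
cv2.imwrite("pics/s4.png",cv2.resize(np.vstack([a,b]),None,fx=2.5,fy=2.5,interpolation=cv2.INTER_CUBIC))
E
```

```text
[ 0.44528907 -0.06875686  0.31003509] [-0.27560663 -0.17987144 -0.35628263]
[295.67882166 216.43490108]
[296.29333119 218.26082905]
[295.67882166 216.43490108]
[296.29333119 218.26082905]
```

View pics/s4.png

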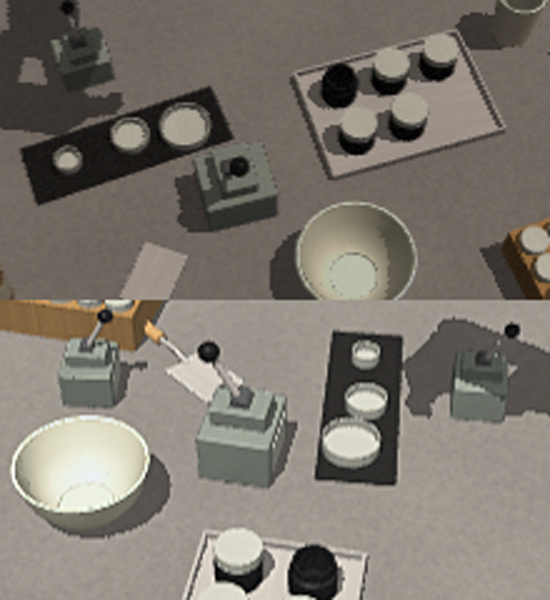

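The lever's ball is now at scene pixel (295,216), where the prediction for the stop is (296,217). It leans away from the robot, the jars and lids look undisturbed, and the arm is clear.

```bash
python3 -c "
from plant import manip
print(manip.finish_job())"
```

```text
the job is handed in; nothing more can be done
None
```

The job is done and handed in at about 13 s: I pointed at the open jar and then at the 54 mm lid for over 2 s each, pushed the hold lever to its stop and moved the arm clear, and in the pictures no jar, lid or other loose thing was touched or moved.

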